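Pop open the tube reader's port on the rack side

ROBOT

A 6-joint arm with a two-finger parallel gripper is mounted at the origin on a cart in front of the work surface, level with it; the furniture and walls round the work are solid. World frame = base frame: x ahead of the robot, y to its left, z up, the work surface at z = 0. Lengths are in m, angles in rad, forces in N, time in s.
With the tool pointing down it reaches from about 0.25 to 0.725 m from the base axis. Payload 9.7 kg.
Tool frame: the origin (TCP) lies midway between the tips of the shut fingers; the grasp point (between the pads) lies 19 mm behind it (manip.grip_point_offset is the distance from the TCP to the grasp point, in m); z points along the fingers, x is the direction in which the jaws open and shut, and the axes are right-handed (so a half turn about z gives the same grasp; the last joint's range is limited). The gripper opens to 85 mm and grips with 20 to 120 N. Pads are 22 mm wide; open, the fingers measure 114 mm over their backs; the gripper's body (76 mm by 85 mm) begins 54 mm behind the grasp point. The pads swing forward as they close: fully open they stand 13 mm farther back than shut.
Start: joints at [0, 0.087, 0.176, 1.66, 0, 1.571], TCP at [0.55, -0, 0.231] pointing down, gripper open.
Joint ranges: [-3.13, 3.13], [-0.85, 1.81], [-1.15, 1.24], [-2.2, 2.28], [-1.44, 1.52], [-3.14, 3.14]. Speed limits (rad/s): [2.22, 2.22, 2.57, 3.14, 3.14, 3.14].

INTERFACE

Orientations are given as a rotation vector (axis times angle).
In Python, from bench import manip gives the robot as it stands.
- The arm moves only by the tool carry_out, never from a script. Its argument "moves" is a list of rows, each an object of numbers: "rx", "ry", "rz": the turn, a rotation vector about the tool's x, y, z in degrees; "dx", "dy", "dz": the shift along the tool's x, y, z in m; "fingers": the closure, from 0 (fully open) to 1 (shut). In form: [{"rx": .., "ry": .., "rz": .., "dx": .., "dy": .., "dz": .., "fingers": ..}, ...]. A call has exactly 5 rows; each row is the pose to reach, as a shift and turn from the pose measured when the call began, along the tool's axes at that moment; what a row does not reach only later rows make up. A row lasts 1/12 s, in which the tool goes at most 41.7 mm and 7.16 degrees, less where a joint would pass 70% of its speed; a pose out of reach is approached as far as the arm can. A call with a gripper value outside its range is refused whole. The fingers move at their own pace and stop on an object; "squeeze" is the grip in N (left out, the last holds). Time passes only in rows, so rows that repeat a pose let the fingers close, or fill a call up. It gives the time, the measured TCP pose, the force and the opening at its end, in the units of the state.
- manip.get_obs(): the state, without advancing time (a new reading comes with each control period).
- manip.capture(name): name is "scene" or "side" or "wrist"; returns a dict with "color" (384x512x3 uint8, red, green, blue), "vertical_fov" (degrees; the focal length in pixels is half the picture's height over the tangent of half this angle, whatever the lens; pixels are square), "cx", "cy" (the principal point, pixels), "extrinsics" (4x4, takes a point from camera to world coordinates). Camera axes: x right, y down, z forward; pixel columns grow to the right and rows downward; lengths in m; the calibration is good to about 2 mm. A picture is of the moment at which its call begins. There is no depth.
- manip.hand_in(): hands the job in, once; it reports no verdict.
The state is a dict: "time": time; "joints": joint angles; "qd": joint speeds; "effort": joint torques, N m; "tcp_pos": TCP position; "orientation": TCP orientation; "ft_force": force on the tool from outside, world axes, zero at the start; "moment": the same for the moment, N m; "finger_gap": finger opening in m.
Only numpy, scipy, OpenCV 4.12 (cv2) and the standard library are available. Lean on these libraries where they do the work, as an engineer would, in place of code of your own. Each camera call takes 0.05 s, during which the arm holds its last target.

TASK

The next tube from the green rack goes into the two-port reader: open the reader's port on the side where the rack stands. Press that port's hatch in gently, once, near its free front edge, let it pop up, make sure it stays standing open, and draw the hand back. Do not push the opened hatch shut again, keep the other hatch shut, and leave the rack, the sample box and the marker pen where they are.

Things in the scene. Friction and masses are not known exactly. Their poses are not given: they have to be found in the camera images.
- reader: White bench instrument, fixed, 170 (its x) x 190 (y) x 118 mm. Origin: centre of underside; x to its back, y to its left, z up. Flat deck 75 mm high with two equal grey hatches, 65 (x) x 60 (y) mm, centred at y +45 and -45 mm, hinged at the back, opening upwards, on push-push latches. From 45 mm behind the origin a console rises to 118 mm, its blank black display facing the front.
- hatch_left (a joint): Angle (rad) of the left (+y) hatch. 0 shut, latched, flush; negative pressed in (stop at -0.16: 8.5 mm down at the press point); open it rests at 0.93. Starts latched. Pressed past -0.10 (5 mm; 5 to 6 N) and let up again, it springs open within 1 s, following a finger that withdraws upwards; pressed less it stays latched; swung down and pressed in again, it latches shut.
- hatch_right (a joint): Angle (rad) of the right (-y) hatch. 0 shut, latched, flush; negative pressed in (stop at -0.16: 8.5 mm down at the press point); open it rests at 0.93. Starts latched. Pressed past -0.10 (5 mm; 5 to 6 N) and let up again, it springs open within 1 s, following a finger that withdraws upwards; pressed less it stays latched; swung down and pressed in again, it latches shut.
- hatch_left_press (a point): Press point of the left (+y) hatch: on the plate's top face, on its centreline amid three low finger ribs, 13 mm from the free edge (towards the reader's front, -x) and 53 mm from the hinge. It moves with the hatch; while shut, its axes are the reader's.
- hatch_right_press (a point): Press point of the right (-y) hatch: on the plate's top face, on its centreline amid three low finger ribs, 13 mm from the free edge (towards the reader's front, -x) and 53 mm from the hinge. It moves with the hatch; while shut, its axes are the reader's.
- tube_rack_centre (a point): Centre of the loose green tube rack, 55 x 150 x 46 mm, 20 mm above the bench, on which it stands upright, its long side running roughly towards the reader's back. It stands to the left or to the right of the reader: the side of the port to open.
- freezer_box_centre (a point): Centre of the loose sample box (blue with a white lid, 109 x 134 x 51 mm), 25 mm above the bench; it stands on the reader's other side. Not to be moved.
- marker_black: Loose marker pen with black cap, 12 x 138 x 12 mm, lying across in front of the reader; origin at the middle of its underside, long axis y. Not to be moved.
- pin_left (a joint): Sideways place (m) of the steel pin inside the latch of the left (+y) hatch, out of reach; for information only. 0 while latched, positive during the opening press, about -0.004 once the hatch has swung open past 0.25 rad, and it stays so unless the hatch is pushed shut.
- pin_right (a joint): Sideways place (m) of the steel pin inside the latch of the right (-y) hatch, out of reach; for information only. 0 while latched, positive during the opening press, about -0.004 once the hatch has swung open past 0.25 rad, and it stays so unless the hatch is pushed shut.

How it is judged:
On the way, in this order (a step that is already met when the one before it is completed fails the run):
1. the hatch on the rack's side is pressed in by the fingers, at least 3 mm below flush (((y of tube_rack_centre in the frame of reader above 0 m and value of joint hatch_left below -0.06 rad and contact force between the fingers and reader above 0.5 N) or (y of tube_rack_centre in the frame of reader below 0 m and value of joint hatch_right below -0.06 rad and contact force between the fingers and reader above 0.5 N))), for 0.02 s.
2. it has popped up and stands open (more than 0.6 rad) with no finger on it (((y of tube_rack_centre in the frame of reader above 0 m and value of joint hatch_left above 0.6 rad and contact force between the fingers and reader below 0.2 N) or (y of tube_rack_centre in the frame of reader below 0 m and value of joint hatch_right above 0.6 rad and contact force between the fingers and reader below 0.2 N))), for 0.3 s.
At the end, for the whole second after the job is handed in: The hatch on the rack's side stands open by more than 0.6 rad and at rest, the other is shut (within 0.03 rad of flush), and rack, sample box and marker pen are within 15 mm of where they stood (((y of tube_rack_centre in the frame of reader above 0 m and value of joint hatch_left above 0.6 rad and value of joint hatch_right between -0.03 and 0.03 rad) or (y of tube_rack_centre in the frame of reader below 0 m and value of joint hatch_right above 0.6 rad and value of joint hatch_left between -0.03 and 0.03 rad)) and velocity of joint hatch_left between -0.1 and 0.1 rad/s and velocity of joint hatch_right between -0.1 and 0.1 rad/s and distance of each of tube_rack_centre, freezer_box_centre, marker_black from where it was at the start of the episode below 0.015 m); the robot touches nothing.
It fails at once if the other hatch is opened ((y of tube_rack_centre in the frame of reader above 0 m and value of joint hatch_right above 0.1 rad) or (y of tube_rack_centre in the frame of reader below 0 m and value of joint hatch_left above 0.1 rad)).
It fails at once if an opened hatch is pushed down shut again (below 0.1 rad after it had opened) ((value of joint hatch_left below 0.1 rad and value of joint pin_left below -0.002 m) or (value of joint hatch_right below 0.1 rad and value of joint pin_right below -0.002 m)).
It fails at once if the reader is pressed roughly, with more than 40 N (contact force between the fingers and reader above 40 N).
It fails at once if the rack, the sample box or the marker pen is moved or lifted by more than 15 mm (distance of any of tube_rack_centre, freezer_box_centre, marker_black from where it was at the start of the episode above 0.015 m).
It also fails if it takes over 29 s, if anything falls off the work surface, if the arm or the gripper's body presses on something with over 40 N, if the wrist force passes 120 N, or if a joint passes its speed limit or range.

## Working session

There is one attempt and no reset: what is moved stays moved. The work goes in short steps, Python scripts to look and compute and a tool call to move; the robot and the scene stay as the last step left them, time stands still between calls to the robot, and variables do not carry over. Pictures are saved under pics/ and viewed, and the job is handed in when it is done.

Besides the shell and the picture viewer there is one more tool, called after ">>>" by a JSON object that holds its "fn" and its "kwargs". carry_out: Moves the arm, as the interface text tells. Its arguments: {"type":"object","properties":{"moves":{"type":"array","items":{"type":"object","properties":{"rx":{"type":"number"},"ry":{"type":"number"},"rz":{"type":"number"},"dx":{"type":"number"},"dy":{"type":"number"},"dz":{"type":"number"},"fingers":{"type":"number"}}}},"squeeze":{"type":"number"}},"required":["moves"]}

```bash
mkdir -p pics; python3 - <<'E'
from bench import manip
import cv2,numpy as np
for n in ["scene","side","wrist"]:
    c=manip.capture(n); cv2.imwrite(f"pics/{n}0.png",c["color"][:,:,::-1])
    np.savez(f"{n}0.npz",**c)
    print(n,c["vertical_fov"],c["cx"],c["cy"],np.round(c["extrinsics"],3).tolist())
o=manip.get_obs();print(o)
E
```

```text
scene 55.53687054311564 254.51063315680037 190.4458274191789 [[0.765, -0.344, 0.544, -0.033], [-0.644, -0.437, 0.628, -0.624], [0.021, -0.831, -0.556, 0.623], [0.0, 0.0, 0.0, 1.0]]
side 46.69585722225061 256.5057784207077 188.93022050294198 [[-0.849, -0.231, 0.476, 0.013], [-0.529, 0.361, -0.768, 0.822], [0.005, -0.904, -0.428, 0.533], [0.0, 0.0, 0.0, 1.0]]
wrist 58.52348516782993 255.30067402594193 184.66504202087935 [[1.0, 0.0, -0.003, 0.55], [-0.001, -0.947, -0.321, 0.084], [-0.003, 0.321, -0.947, 0.373], [0.0, 0.0, 0.0, 1.0]]
{'time': 0.15, 'joints': array([4.52611692e-06, 8.73512424e-02, 1.75342667e-01, 1.65979699e+00,
       1.47802512e-05, 1.57083972e+00]), 'qd': array([-3.70781009e-05, -1.29480859e-03,  2.73159665e-03, -1.28386735e-03,
       -8.69699881e-04, -5.54341388e-04]), 'effort': array([-3.04631758e-03, -5.20762289e+01,  4.65044117e+01,  1.38444663e-02,
       -2.16874664e-04, -1.82086734e-05]), 'tcp_pos': array([5.49836842e-01, 6.70099742e-06, 2.30749910e-01]), 'orientation': array([-3.14157750e+00,  6.10560758e-05,  1.58530187e-03]), 'ft_force': array([0.8111227 , 0.48991176, 1.02189865]), 'moment': array([ 0.01638788, -0.01694294, -0.00317831]), 'finger_gap': 0.08545613294596485}
```

View pics/scene0.png

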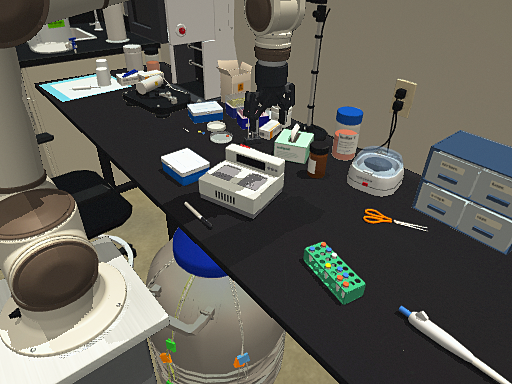

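View pics/side0.png

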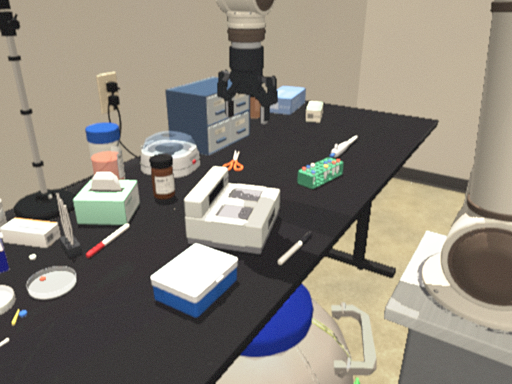

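View pics/wrist0.png

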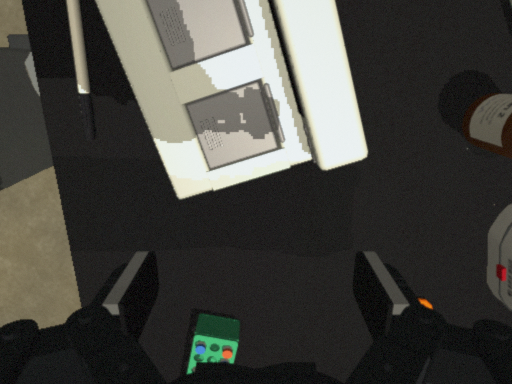

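The wrist view shows up = world +y. The console is at the right (reader's back points to +x), and the rack is at the bottom (215,345), on the reader's -y side. So the target is the right hatch, the one around (235,124). The pen is at (80,60). Next I'll measure the hatch.

```bash
python3 - <<'E'
import cv2
im=cv2.imread("pics/wrist0.png")[0:210,100:380]
im=cv2.resize(im,None,fx=2.8,fy=2.8,interpolation=cv2.INTER_CUBIC)
cv2.imwrite("pics/wz.png",im)
E
```

```text
(no output)
```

View pics/wz.png

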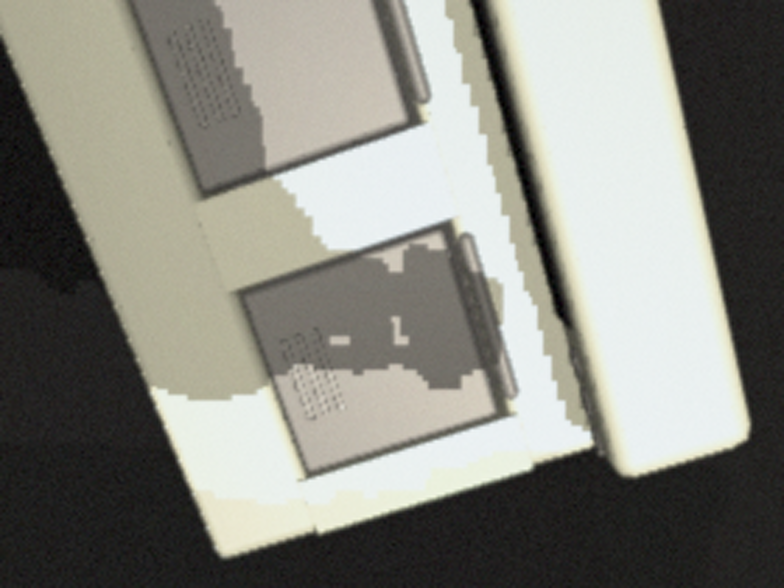

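The zoom shows the right hatch's front corners at (242,292) and (307,473), and its back corners at (505,410) and (450,228). The ribs are at (312,375).

```bash
cat > h.py <<'E'
import numpy as np
def ray(c,u,v,z):
    f=192/np.tan(np.radians(float(c["vertical_fov"]))/2)
    d=np.array([(u-c["cx"])/f,(v-c["cy"])/f,1]);E=c["extrinsics"];d=E[:3,:3]@d;o=E[:3,3]
    return o+d*(z-o[2])/d[2]
E
python3 - <<'E'
from h import *
c=np.load("wrist0.npz")
P=[ray(c,100+u/2.8,v/2.8,.075)[:2] for u,v in [(242,292),(307,473),(505,410),(450,228),(312,375)]]
P=np.array(P);print(P.round(4))
fl,fr,br,bl,rb=P
print([np.linalg.norm(a-b).round(4) for a,b in[(fl,fr),(fr,br),(br,bl),(bl,fl)]])
x=(br+bl-fl-fr);x/=np.linalg.norm(x);y=(fl+bl-fr-br);y/=np.linalg.norm(y)
print(x,y,"yaw",np.degrees(np.arctan2(x[1],x[0])),np.degrees(np.arctan2(-y[0],y[1])))
print("press",P[:4].mean(0)-(32.5-13)*1e-3*x)
# scene check of deck
s=np.load("scene0.npz"); 
import cv2
for n,b in (("scene",(190,140,300,220)),("side",(180,160,300,260))):
    im=cv2.imread(f"pics/{n}0.png")[b[1]:b[3],b[0]:b[2]]
    cv2.imwrite(f"pics/{n}z.png",cv2.resize(im,None,fx=6,fy=6,interpolation=cv2.INTER_CUBIC))
# rack
hsv=cv2.cvtColor(np.load("scene0.npz")["color"],cv2.COLOR_RGB2HSV)
m=cv2.inRange(hsv,(60,100,40),(85,255,255));m[:230]=0
ys,xs=np.nonzero(m);print("rack",ray(s,xs.mean(),ys.mean(),.03),len(xs))
E
```

```text
[[ 0.4909  0.0549]
 [ 0.5081 -0.0023]
 [ 0.5716  0.0184]
 [ 0.554   0.0735]
 [ 0.5111  0.0296]]
[np.float64(0.0597), np.float64(0.0668), np.float64(0.0578), np.float64(0.0658)]
[0.95512314 0.29620902] [-0.2965218   0.95502608] yaw 17.230049442876773 17.248813843869137
press [0.51253669 0.03038184]
rack [ 0.46688254 -0.31276836  0.03      ] 1554
```

View pics/scenez.png

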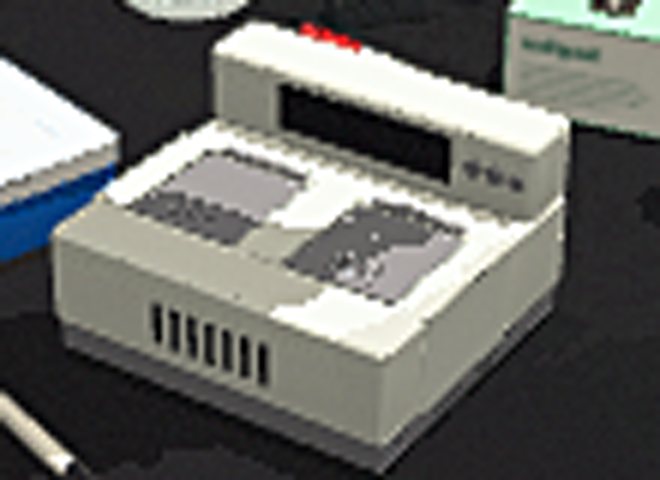

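Yaw is about 17.2°, and the press point is about (0.512, 0.030, 0.075). The rack centre at y≈-0.31 confirms the right hatch. I'll shut the fingers and turn 73° so the narrow pad width lies along the reader's x. Then I'll hover about 3 mm hingeward of the press point.

>>> {"fn": "carry_out", "kwargs": {"moves": [{"rz":7,"dx":-0.007,"dy":-0.006,"dz":0.0,"fingers":1},{"rz":14,"dx":-0.014,"dy":-0.012,"dz":0.01,"fingers":1},{"rz":21,"dx":-0.021,"dy":-0.018,"dz":0.02,"fingers":1},{"rz":28,"dx":-0.028,"dy":-0.025,"dz":0.03,"fingers":1},{"rz":35,"dx":-0.035,"dy":-0.031,"dz":0.04,"fingers":1}]}}

```text
$.moves[0]: bad value
```

>>> {"fn": "carry_out", "kwargs": {"moves": [{"rz":7,"fingers":1},{"rz":14,"fingers":1},{"rz":21,"fingers":1},{"rz":28,"fingers":1},{"rz":35,"fingers":1}]}}

```text
$.moves[0]: bad value
```

>>> {"fn": "carry_out", "kwargs": {"moves": [{"rx":0,"ry":0,"rz":7,"dx":-0.007,"dy":-0.006,"dz":0.0,"fingers":1},{"rx":0,"ry":0,"rz":14,"dx":-0.014,"dy":-0.012,"dz":0.01,"fingers":1},{"rx":0,"ry":0,"rz":21,"dx":-0.021,"dy":-0.018,"dz":0.02,"fingers":1},{"rx":0,"ry":0,"rz":28,"dx":-0.028,"dy":-0.025,"dz":0.03,"fingers":1},{"rx":0,"ry":0,"rz":35,"dx":-0.035,"dy":-0.031,"dz":0.04,"fingers":1}]}}

```text
time: 0.57
tcp_pos: [0.5143, 0.0313, 0.19]
orientation: [2.993, -0.954, -0.002]
ft_force: [0.5, 0.4, 0.2]
finger_gap: 0.0256
```

>>> {"fn": "carry_out", "kwargs": {"moves": [{"rx":0,"ry":0,"rz":7,"dx":0,"dy":0,"dz":0.01,"fingers":1},{"rx":0,"ry":0,"rz":14,"dx":0,"dy":0,"dz":0.02,"fingers":1},{"rx":0,"ry":0,"rz":21,"dx":0,"dy":0,"dz":0.03,"fingers":1},{"rx":0,"ry":0,"rz":28,"dx":0,"dy":0,"dz":0.04,"fingers":1},{"rx":0,"ry":0,"rz":35,"dx":0,"dy":0,"dz":0.05,"fingers":1}]}}

```text
time: 0.98
tcp_pos: [0.5141, 0.0313, 0.1393]
orientation: [2.562, -1.817, -0.002]
ft_force: [-0.2, -0.4, -0.3]
finger_gap: 0.0003
```

>>> {"fn": "carry_out", "kwargs": {"moves": [{"rx":0,"ry":0,"rz":3,"dx":0,"dy":0,"dz":0.01,"fingers":1},{"rx":0,"ry":0,"rz":3,"dx":0,"dy":0,"dz":0.02,"fingers":1},{"rx":0,"ry":0,"rz":3,"dx":0,"dy":0,"dz":0.03,"fingers":1},{"rx":0,"ry":0,"rz":3,"dx":0,"dy":0,"dz":0.04,"fingers":1},{"rx":0,"ry":0,"rz":3,"dx":0,"dy":0,"dz":0.04,"fingers":1}]}}

```text
time: 1.4
tcp_pos: [0.513, 0.0313, 0.097]
orientation: [2.513, -1.88, -0.006]
ft_force: [-0.4, 0.5, -0.0]
finger_gap: 0.0001
```

```bash
python3 - <<'E'
from bench import manip
import cv2,numpy as np
o=manip.get_obs();print(o["time"],o["tcp_pos"],o["orientation"],o["ft_force"],o["finger_gap"])
a=[]
for n,b in (("scene",(180,120,310,220)),("side",(175,140,305,240))):
    c=manip.capture(n);np.savez(f"{n}1.npz",**c)
    a.append(cv2.resize(c["color"][b[1]:b[3],b[0]:b[2],::-1],(390,300),interpolation=cv2.INTER_CUBIC))
cv2.imwrite("pics/h1.png",np.hstack(a))
E
```

```text
1.4 [0.51299698 0.03126716 0.09697847] [ 2.51313356 -1.88003516 -0.00588562] [-0.3662761   0.4905349  -0.01609529] 9.280390275478831e-05
```

View pics/h1.png

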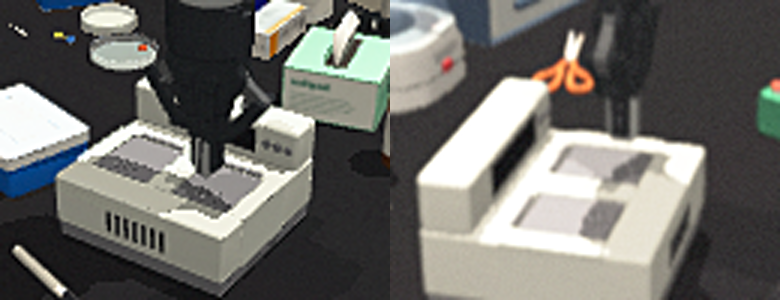

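The fingertips are above the front half of the right hatch, at (205,165) in the scene half and (622,130) in the side half. Next I'll descend, then press in small steps watching the force.

>>> {"fn": "carry_out", "kwargs": {"moves": [{"rx":0,"ry":0,"rz":0,"dx":0,"dy":-0.002,"dz":0.005,"fingers":1},{"rx":0,"ry":0,"rz":0,"dx":0,"dy":-0.002,"dz":0.01,"fingers":1},{"rx":0,"ry":0,"rz":0,"dx":0,"dy":-0.002,"dz":0.014,"fingers":1},{"rx":0,"ry":0,"rz":0,"dx":0,"dy":-0.002,"dz":0.018,"fingers":1},{"rx":0,"ry":0,"rz":0,"dx":0,"dy":-0.002,"dz":0.018,"fingers":1}]}}

```text
time: 1.92
tcp_pos: [0.5152, 0.0319, 0.08]
orientation: [2.513, -1.881, -0.005]
ft_force: [0.3, 0.6, 0.9]
finger_gap: 0.0
```

>>> {"fn": "carry_out", "kwargs": {"moves": [{"rx":0,"ry":0,"rz":0,"dx":0,"dy":0,"dz":0.001,"fingers":1},{"rx":0,"ry":0,"rz":0,"dx":0,"dy":0,"dz":0.002,"fingers":1},{"rx":0,"ry":0,"rz":0,"dx":0,"dy":0,"dz":0.004,"fingers":1},{"rx":0,"ry":0,"rz":0,"dx":0,"dy":0,"dz":0.006,"fingers":1},{"rx":0,"ry":0,"rz":0,"dx":0,"dy":0,"dz":0.006,"fingers":1}]}}

```text
time: 2.33
tcp_pos: [0.5153, 0.0318, 0.0743]
orientation: [2.513, -1.881, -0.004]
ft_force: [-1.1, 0.6, 5.7]
finger_gap: 0.0001
```

>>> {"fn": "carry_out", "kwargs": {"moves": [{"rx":0,"ry":0,"rz":0,"dx":0,"dy":0,"dz":0.001,"fingers":1},{"rx":0,"ry":0,"rz":0,"dx":0,"dy":0,"dz":0.002,"fingers":1},{"rx":0,"ry":0,"rz":0,"dx":0,"dy":0,"dz":0.003,"fingers":1},{"rx":0,"ry":0,"rz":0,"dx":0,"dy":0,"dz":0.004,"fingers":1},{"rx":0,"ry":0,"rz":0,"dx":0,"dy":0,"dz":0.004,"fingers":1}]}}

```text
time: 2.75
tcp_pos: [0.5153, 0.0318, 0.0709]
orientation: [2.514, -1.882, -0.003]
ft_force: [-3.1, 0.0, 5.8]
finger_gap: -0.0001
```

>>> {"fn": "carry_out", "kwargs": {"moves": [{"rx":0,"ry":0,"rz":0,"dx":0,"dy":0,"dz":0.001,"fingers":1},{"rx":0,"ry":0,"rz":0,"dx":0,"dy":0,"dz":0.002,"fingers":1},{"rx":0,"ry":0,"rz":0,"dx":0,"dy":0,"dz":0.003,"fingers":1},{"rx":0,"ry":0,"rz":0,"dx":0,"dy":0,"dz":0.003,"fingers":1},{"rx":0,"ry":0,"rz":0,"dx":0,"dy":0,"dz":0.003,"fingers":1}]}}

```text
time: 3.17
tcp_pos: [0.5154, 0.0318, 0.0686]
orientation: [2.514, -1.882, -0.003]
ft_force: [-1.3, 0.7, 6.6]
finger_gap: 0.0001
```

>>> {"fn": "carry_out", "kwargs": {"moves": [{"rx":0,"ry":0,"rz":0,"dx":0,"dy":0,"dz":0.001,"fingers":1},{"rx":0,"ry":0,"rz":0,"dx":0,"dy":0,"dz":0.0015,"fingers":1},{"rx":0,"ry":0,"rz":0,"dx":0,"dy":0,"dz":0.002,"fingers":1},{"rx":0,"ry":0,"rz":0,"dx":0,"dy":0,"dz":0.002,"fingers":1},{"rx":0,"ry":0,"rz":0,"dx":0,"dy":0,"dz":0.002,"fingers":1}]}}

```text
time: 3.58
tcp_pos: [0.5155, 0.0318, 0.0681]
orientation: [2.515, -1.882, -0.001]
ft_force: [-5.4, 0.2, 12.6]
finger_gap: 0.0003
```

The force rose to 12.6 N, so the hatch is at its stop and fully pressed. I'll withdraw upwards, then forwards, so it can swing clear.

>>> {"fn": "carry_out", "kwargs": {"moves": [{"rx":0,"ry":0,"rz":0,"dx":0,"dy":0,"dz":-0.008,"fingers":1},{"rx":0,"ry":0,"rz":0,"dx":0,"dy":0.002,"dz":-0.02,"fingers":1},{"rx":0,"ry":0,"rz":0,"dx":0,"dy":0.01,"dz":-0.035,"fingers":1},{"rx":0,"ry":0,"rz":0,"dx":0,"dy":0.025,"dz":-0.055,"fingers":1},{"rx":0,"ry":0,"rz":0,"dx":0,"dy":0.04,"dz":-0.08,"fingers":1}]}}

```text
time: 4.0
tcp_pos: [0.4761, 0.0204, 0.1485]
orientation: [2.514, -1.881, -0.004]
ft_force: [0.6, -0.1, 0.7]
finger_gap: 0.0001
```

>>> {"fn": "carry_out", "kwargs": {"moves": [{"rx":0,"ry":0,"rz":0,"dx":0,"dy":0.01,"dz":-0.02,"fingers":1},{"rx":0,"ry":0,"rz":0,"dx":0,"dy":0.02,"dz":-0.04,"fingers":1},{"rx":0,"ry":0,"rz":0,"dx":0,"dy":0.03,"dz":-0.06,"fingers":1},{"rx":0,"ry":0,"rz":0,"dx":0,"dy":0.03,"dz":-0.07,"fingers":1},{"rx":0,"ry":0,"rz":0,"dx":0,"dy":0.03,"dz":-0.07,"fingers":1}]}}

```text
time: 4.42
tcp_pos: [0.4484, 0.012, 0.2214]
orientation: [-2.514, 1.882, -0.002]
ft_force: [1.0, -0.0, -0.0]
finger_gap: 0.0001
```

>>> {"fn": "carry_out", "kwargs": {"moves": [{"rx":0,"ry":0,"rz":0,"dx":0,"dy":0,"dz":0,"fingers":1},{"rx":0,"ry":0,"rz":0,"dx":0,"dy":0,"dz":0,"fingers":1},{"rx":0,"ry":0,"rz":0,"dx":0,"dy":0,"dz":0,"fingers":1},{"rx":0,"ry":0,"rz":0,"dx":0,"dy":0,"dz":0,"fingers":1},{"rx":0,"ry":0,"rz":0,"dx":0,"dy":0,"dz":0,"fingers":1}]}}

```text
time: 4.83
tcp_pos: [0.4483, 0.012, 0.2205]
orientation: [-2.515, 1.883, 0.0]
ft_force: [-0.3, -1.0, 0.8]
finger_gap: 0.0003
```

```bash
python3 - <<'E'
from bench import manip
import cv2,numpy as np
o=manip.get_obs();print(o["time"],o["tcp_pos"],o["ft_force"])
a=[]
for n,b in (("scene",(180,120,310,220)),("side",(175,140,305,240))):
    c=manip.capture(n);np.savez(f"{n}2.npz",**c);cv2.imwrite(f"pics/{n}2.png",c["color"][:,:,::-1])
    a.append(cv2.resize(c["color"][b[1]:b[3],b[0]:b[2],::-1],(390,300),interpolation=cv2.INTER_CUBIC))
cv2.imwrite("pics/h2.png",np.hstack(a))
E
```

```text
4.8333 [0.44825475 0.01202778 0.2204868 ] [-0.3077831  -0.96918907  0.79384299]
```

View pics/h2.png

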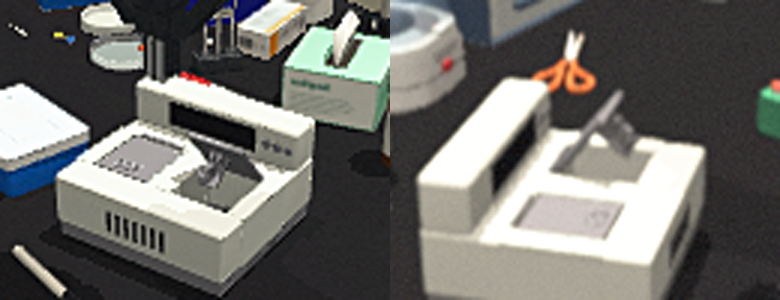

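View pics/scene2.png

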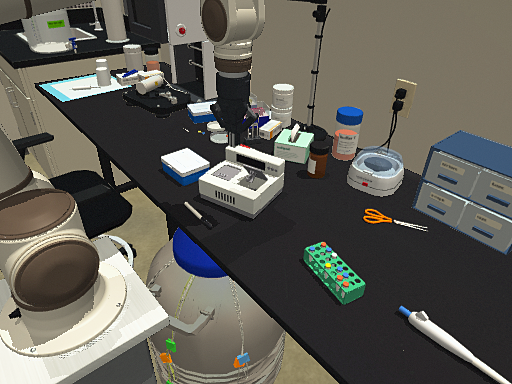

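The right hatch stands open: in the side half it leans up from (560,165) to (615,95). The left hatch at (570,215) is flush, and the rack, box and pen haven't moved. I'll wait about a second and recheck that it stays open.

>>> {"fn": "carry_out", "kwargs": {"moves": [{"rx":0,"ry":0,"rz":0,"dx":0,"dy":0,"dz":0,"fingers":1},{"rx":0,"ry":0,"rz":0,"dx":0,"dy":0,"dz":0,"fingers":1},{"rx":0,"ry":0,"rz":0,"dx":0,"dy":0,"dz":0,"fingers":1},{"rx":0,"ry":0,"rz":0,"dx":0,"dy":0,"dz":0,"fingers":1},{"rx":0,"ry":0,"rz":0,"dx":0,"dy":0,"dz":0,"fingers":1}]}}

```text
time: 5.35
tcp_pos: [0.4483, 0.012, 0.2209]
orientation: [-2.515, 1.882, -0.001]
ft_force: [-1.0, 0.6, 0.2]
finger_gap: -0.0001
```

>>> {"fn": "carry_out", "kwargs": {"moves": [{"rx":0,"ry":0,"rz":0,"dx":0,"dy":0,"dz":0,"fingers":1},{"rx":0,"ry":0,"rz":0,"dx":0,"dy":0,"dz":0,"fingers":1},{"rx":0,"ry":0,"rz":0,"dx":0,"dy":0,"dz":0,"fingers":1},{"rx":0,"ry":0,"rz":0,"dx":0,"dy":0,"dz":0,"fingers":1},{"rx":0,"ry":0,"rz":0,"dx":0,"dy":0,"dz":0,"fingers":1}]}}

```text
time: 5.77
tcp_pos: [0.4483, 0.012, 0.2209]
orientation: [-2.515, 1.882, -0.001]
ft_force: [-0.6, -0.3, -0.8]
finger_gap: 0.0
```

```bash
python3 - <<'E'
from bench import manip
import cv2,numpy as np
o=manip.get_obs();print(o["time"],o["ft_force"])
a=[]
for n,b in (("scene",(180,120,310,220)),("side",(175,140,305,240))):
    c=manip.capture(n)["color"];p=np.load(f"{n}2.npz")["color"]
    d=np.abs(c.astype(int)-p).max(2)[b[1]:b[3],b[0]:b[2]];print(n,(d>60).sum())
    a.append(cv2.resize(c[b[1]:b[3],b[0]:b[2],::-1],(390,300),interpolation=cv2.INTER_CUBIC))
    q=np.load(f"{n}0.npz")["color"]
    for nm,lo,hi,reg in (("rack",(60,100,40),(85,255,255),(300,230,370,310) if n=="scene" else (290,150,350,195)),("box",(100,120,60),(125,255,255),(155,145,212,190) if n=="scene" else (145,240,245,315)),("pen",(0,0,110),(180,255,255),(180,195,218,232) if n=="scene" else (275,232,315,268))):
        r=[]
        for im in(q,c):
            m=cv2.inRange(cv2.cvtColor(im,cv2.COLOR_RGB2HSV),lo,hi)[reg[1]:reg[3],reg[0]:reg[2]]
            y,x=np.nonzero(m);r.append((x.mean().round(1),y.mean().round(1),len(x)))
        print(n,nm,r)
cv2.imwrite("pics/h3.png",np.hstack(a))
E
```

```text
5.7667 [-0.57315143 -0.28593672 -0.8449382 ]
scene 19
scene rack [(np.float64(33.8), np.float64(43.9), 1538), (np.float64(33.8), np.float64(44.0), 1536)]
scene box [(np.float64(29.1), np.float64(30.3), 346), (np.float64(29.0), np.float64(30.4), 344)]
scene pen [(np.float64(17.7), np.float64(12.6), 112), (np.float64(17.5), np.float64(12.6), 111)]
side 0
side rack [(np.float64(27.4), np.float64(24.5), 585), (np.float64(27.2), np.float64(24.4), 594)]
side box [(np.float64(50.2), np.float64(57.0), 1098), (np.float64(50.2), np.float64(57.0), 1097)]
side pen [(np.float64(14.6), np.float64(20.0), 195), (np.float64(14.1), np.float64(20.5), 183)]
```

View pics/h3.png

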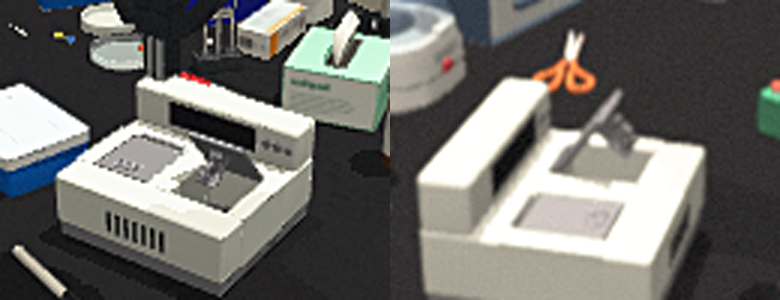

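Nothing has changed since the last look: the right hatch still stands open and the left one is shut.

```bash
python3 -c "
from bench import manip
print(manip.hand_in())"
```

```text
the job is handed in; nothing more can be done
None
```

The reader's right port is open, and I handed the job in at about 5.9 s on the robot's clock. The rack stands on the reader's right (-y) side, so I pressed the right hatch once with shut fingers. The press was about 3 mm hingeward of the press point and went down to the stop, with readings of up to about 13 N. I then drew the hand up and forward.

- **Hatches:** scene and side views about 1 s apart show the right hatch standing open and still, and the left hatch flush. I judged this by eye and did not measure the hatch angle.
- **Rack, box and pen:** their positions in the pictures match the start to within about 0.5 pixel.
- **Hand:** it is clear of the reader, and the wrist force is at noise level.
- **Refused calls:** my first two move calls were refused, before any motion, because they left out some of the row fields. No check failed or disagreed.

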